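# Load the hand-lever press, release its safety catch and hold the lever down

## Task

Three steel collars of the same outside size lie on the bench: find the one whose bore matches the round spigot on the base of the hand-lever press and seat it flat on the base plate over that spigot, leaving the other two collars where they lie. Then flip the press's safety catch up and well back, off the pin of the lever. Then take the lever's handle, pull it down until the pressure pad bears firmly on the collar, and finish while still holding the lever pressed down with the gripper, because it springs back up when let go.

Things in the scene. Friction and masses are not known exactly. Their poses are not given: they have to be found in the camera images.
- press: Grey hand-lever press, fixed to the bench; place and yaw vary. Origin on the bench surface under the spigot; z up, -x its front, y parallel to the lever hinge. Base plate 90 mm wide, 12 mm thick, x = -55 to 182 mm; spigot at x = y = 0; hinge of the upright lever at x = 95 mm; catch post, 124 mm tall, at x = 160, y = 12 to 24 mm.
- spigot (a point): Seat centre: on the axis of the round steel spigot, at the base plate's top face, 12 mm above the bench. Spigot 24 mm in diameter, 20 mm tall, the upper 8 mm tapering to 16 mm. The upright lever stands 87 mm behind it (press +x), its pad 75 mm; the gripper fits best with the fingers closing along the press's y.
- collar: The matching collar: steel ring, 52 mm outside diameter, 30 mm tall, bore 27.4 mm, 0.14 to 0.28 kg. Origin at the centre of its underside, z along the bore. It lies flat on the bench.
- collar_narrow: Wrong collar, to be left alone: same outside, 52 mm diameter and 30 mm tall, with a narrow 14 mm bore. Origin at the centre of its underside.
- collar_wide: Wrong collar, to be left alone: same outside, 52 mm diameter and 30 mm tall, thin-walled with a wide 41 mm bore. Origin at the centre of its underside.
- catch (a joint): Angle of the safety catch, a dark steel hook on the press's +y side: about 0 when level and hooked in front of the lever's pin, growing to 2.0 as its bar is lifted up and back (toward press +x). Light friction keeps it at any angle (about 1 N at the bar). Hooked, it blocks the lever; from 0.5 on it clears the pin; 1.2 to 1.6 is well back.
- catch_bar (a point): Grip point on the catch's round thumb bar, 12 mm in diameter, parallel to the press's y, free for 25 mm to either side; 128 mm above the bench when hooked. Moves on a circle of 79 mm radius about the line through catch_pivot parallel to the press's y. Best pinched from above with the fingers closing along the press's x.
- catch_pivot (a point): Point on the catch's pivot axis (parallel to the press's y), 110 mm above the bench, 77 mm behind (press +x) the bar when hooked; fixed to the press.
- lever (a joint): Lever angle: 0 upright (start, held there by its return spring), growing to 1.57 when level, handle at the front, pad flat on a seated collar; end stop 1.70. Spring and weight: at most about 1.3 N m, so 3 to 6 N at the handle holds it down; about 0.5 N more at the handle gives each further 1 N of pad force.
- handle_grip (a point): Grip point on the lever's black round handle, 20 mm in diameter, parallel to the press's y, free for 35 mm to either side; 257 mm above the bench when the lever is upright. Moves on a circle of 195 mm radius about the line through lever_hinge, forward (press -x) and down to 62 mm. Best pinched from above, fingers closing along press x; it is a turning sleeve.
- lever_hinge (a point): Point on the lever's hinge axis (parallel to the press's y), 62 mm above the bench, 95 mm behind the spigot (press +x); fixed to the press.
- handle: The lever's handle, a sleeve that turns freely on the lever's end about its own axis. Origin on the handle's axis in the lever's middle plane, 65 mm to the press's +y of handle_grip.
- pressure_pad: Round steel pad, 42 mm in diameter, on the lever 95 mm from its hinge, swivelling by up to 0.12 rad about press y; faces press -x when the lever is up and comes down on top of the seated collar. Its face is 20 mm off the lever's centreline; origin 12 mm behind that face.
Not all that is in view belongs to the job. What is shaped like the collar but blue is not meant.

How it is judged:
By the outcome, as a careful person would: the job done as asked, in the order asked, and still so for the second after the job is handed in, while the arm keeps its last pose, push and grip.
It also fails if it takes over 67 s, if anything falls off the work surface, if the arm or the gripper's body presses on something with over 40 N, if the wrist force passes 120 N, or if a joint passes its speed limit or range.

## Robot

A 6-joint arm with a two-finger parallel gripper is mounted at the origin on the work surface; the furniture and walls round the work are solid. World frame = base frame: x ahead of the robot, y to its left, z up, the work surface at z = 0. Lengths are in m, angles in rad, forces in N, time in s.
With the tool pointing down it reaches from about 0.375 to 0.975 m from the base axis. Payload 3.8 kg.
Tool frame: the origin (TCP) lies midway between the tips of the shut fingers; the grasp point (between the pads) lies 19 mm behind it; z points along the fingers, y is the line along which they close (so a half turn about z gives the same grasp; the last joint's range is limited). The gripper opens to 85 mm and grips with 20 to 120 N. Pads are 22 mm wide; open, the fingers measure 114 mm over their backs; the gripper's body (76 mm by 85 mm) begins 54 mm behind the grasp point. The pads swing forward as they close: fully open they stand 13 mm farther back than shut.
Start: joints at [1.269, 0.264, 1.604, -0, 1.274, -0.037], TCP at [0.177, 0.651, 0.194] pointing down, gripper open.
Joint ranges: [-2.63, 2.63], [-0.94, 2.18], [0.31, 2.57], [-1.31, 4.45], [0, 2.66], [-2.55, 2.55]. Speed limits (rad/s): [2.57, 2.57, 3.14, 3.14, 3.14, 3.14].

## Interface

Orientations are given as a rotation vector (axis times angle).
In Python, from workcell import bot, cams gives the robot as it stands.
- The arm moves only by the tool play_rows, never from a script. Its argument "rows" is a list of rows, each a list of 2 entries, a list of its own where there are three numbers: the shift along the tool's x, y, z scaled (see below), then the turn, a rotation vector about the tool's x, y, z scaled (see below). A call has 1 to 20 rows; each row is the pose to reach, as a shift and turn from the pose commanded when the call began, along the tool's axes at that moment; what a row does not reach only later rows make up. The controller multiplies each number of a shift by 250 mm and each number of a turn by 45 degrees. A row lasts 1/12 s, in which the tool goes at most 41.7 mm and 7.16 degrees, less where a joint would pass 70% of its speed; a pose out of reach is approached as far as the arm can. A call with a number of a shift or a turn outside -1 to 1 is refused whole. A call with a gripper value outside its range is refused whole. "claw" is the opening, from -1 (shut) to 1 (fully open), set as the call begins (left out, the last holds). The fingers move at their own pace and stop on an object; "newtons" is the grip in N (left out, the last holds). Time passes only in rows, so rows that repeat a pose let the fingers close. It gives the time, the measured TCP pose, the force, the opening and the grip force at its end, in the units of the state.
- bot.read_state(): the state, without advancing time (a new reading comes with each control period).
- cams.read_camera(name): name is "scene" or "top"; returns a dict with "image" (480x640x3 uint8, red, green, blue), "K" (3x3 intrinsics, pixels), "k1" (the pictures are not rectified: a ray, as slopes to the right and down, at radius r is drawn at 1 + k1 r^2 times it, then the intrinsics apply), "T" (4x4, takes a point from camera to world coordinates). Camera axes: x right, y down, z forward; pixel columns grow to the right and rows downward; lengths in m; the calibration is good to about 2 mm. A picture is of the moment at which its call begins. There is no depth.
- bot.finish_job(): hands the job in; it is judged then, once.
The state is a dict: "time": time; "q": joint angles; "joint_vel": joint speeds; "joint_torque": joint torques, N m; "tool_pos": TCP position; "tcp_rot": TCP orientation; "wrist_force": force on the tool from outside, world axes, zero at the start; "torque": the same for the moment, N m; "width": opening from 0.0 (shut) to 1.0 (fully open); "grip_force": force on a finger pad.
Only numpy, scipy, OpenCV 4.12 (cv2) and the standard library are available. Lean on these libraries where they do the work, as an engineer would, in place of code of your own. Each camera call takes 0.05 s, during which the arm holds its last target. There are 200 camera calls.

## Working session

There is one attempt and no reset: what is moved stays moved. The work goes in short steps, Python scripts to look and compute and a tool call to move; the robot and the scene stay as the last step left them, time stands still between calls to the robot, and variables do not carry over. Pictures are saved under pics/ and viewed, at most 10 in all, crops included, and the job is handed in when it is done.

Besides the shell and the picture viewer there is one more tool, called as a command line: name --argument value ..., lists and objects as JSON in quotes. play_rows: Moves the arm, as the interface text tells. Its arguments: {"type":"object","properties":{"rows":{"type":"array","items":{"type":"array"}},"claw":{"type":"number"},"newtons":{"type":"number"}},"required":["rows"]}

```bash
ls; mkdir -p pics; python3 - <<'E'
from workcell import bot,cams
import cv2
for n in("scene","top"):
    c=cams.read_camera(n); cv2.imwrite(f"pics/{n}0.png",c["image"][:,:,::-1]); print(n,c["K"].tolist(),c["k1"],c["T"].round(4).tolist())
print(bot.read_state())
E
```

```text
pics
scene [[488.05131302368636, 0.0, 320.4109094259363], [0.0, 488.05131302368636, 236.62675401955602], [0.0, 0.0, 1.0]] -0.038254608612319094 [[0.6522, -0.4248, 0.6278, -0.1722], [-0.7578, -0.3849, 0.5269, -0.5276], [0.0178, -0.8194, -0.5729, 0.7693], [0.0, 0.0, 0.0, 1.0]]
top [[593.1329927520861, 0.0, 317.8934100933648], [0.0, 593.1329927520861, 237.62471044791053], [0.0, 0.0, 1.0]] 0.059554289267417286 [[-0.0003, -0.9863, 0.1652, 0.2879], [-1.0, 0.0013, 0.0059, 0.0089], [-0.0061, -0.1652, -0.9862, 1.3555], [0.0, 0.0, 0.0, 1.0]]
{'time': 0.1, 'q': array([ 1.26910876e+00,  2.64710210e-01,  1.60522777e+00,  3.74824739e-06,
        1.27368697e+00, -3.69049472e-02]), 'joint_vel': array([ 0.00012115, -0.00084615, -0.00207781, -0.00038322, -0.00025426,
        0.00241457]), 'joint_torque': array([-2.06367558e-04, -5.16717911e+01, -3.68587518e+01, -1.33680073e-04,
        6.46358239e-03, -2.19690911e-06]), 'tool_pos': array([0.17643478, 0.65078063, 0.19236998]), 'tcp_rot': array([-0.41466147, -3.11375606,  0.00314539]), 'wrist_force': array([-0.15154163,  0.4519462 ,  0.92782074]), 'torque': array([ 0.059924  , -0.04248736, -0.01691009]), 'grip_force': 0.0, 'width': 1.0021118683288088}
```

View pics/scene0.png

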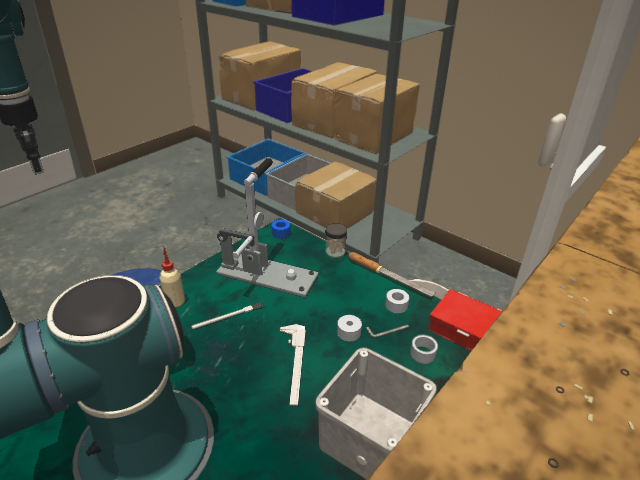

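View pics/top0.png

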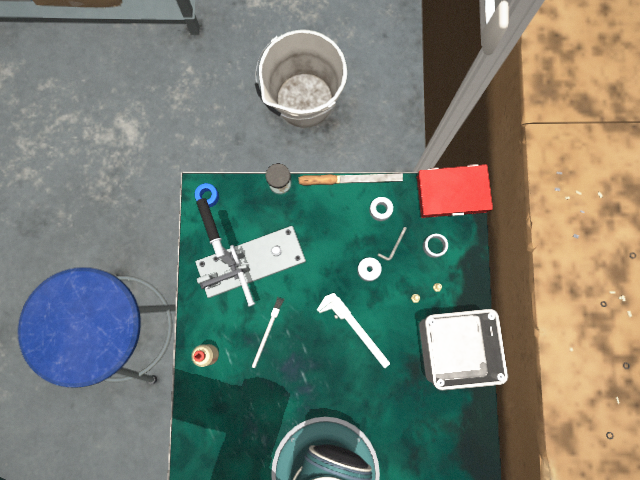

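The top view shows the collars at about (381,208) with the medium bore, (369,268) narrow and (436,245) wide. The spigot is at (277,251), and the press front faces right in the image. I'll zoom in on the press next.

```bash
cat > h.py <<'E'
import numpy as np, cv2
from workcell import bot,cams
from scipy.spatial.transform import Rotation as R
def ray(c,u,v):
    K=c["K"]; d=np.array([(u-K[0,2])/K[0,0],(v-K[1,2])/K[1,1]]); s=d.copy()
    for _ in range(20): s=d/(1+c["k1"]*(s@s))
    return c["T"][:3,3], c["T"][:3,:3]@np.array([*s,1])
def onz(c,u,v,z):
    o,d=ray(c,u,v); return o+d*(z-o[2])/d[2]
def proj(c,p):
    q=np.linalg.inv(c["T"])@np.array([*p,1]); s=q[:2]/q[2]; s=s*(1+c["k1"]*(s@s)); return s*c["K"][0,0]+c["K"][:2,2]
def tri(c1,p1,c2,p2):
    o1,d1=ray(c1,*p1);o2,d2=ray(c2,*p2)
    t=np.linalg.lstsq(np.c_[d1,-d2],o2-o1,rcond=None)[0]; a=o1+t[0]*d1;b=o2+t[1]*d2
    return (a+b)/2,np.linalg.norm(a-b)
E
python3 - <<'E'
from h import *
t=cams.read_camera("top"); s=cams.read_camera("scene")
a=cv2.resize(t["image"][180:310,180:320],None,fx=4,fy=4,interpolation=cv2.INTER_CUBIC)
b=cv2.resize(s["image"][150:300,205:325],None,fx=2,fy=3.466,interpolation=cv2.INTER_CUBIC)
b=cv2.resize(s["image"][145:305,205:325],(390,520),interpolation=cv2.INTER_CUBIC)
a=a[:,:400]
cv2.imwrite("pics/z.png",np.hstack([a,b])[:,:,::-1])
hsv=cv2.cvtColor(t["image"],cv2.COLOR_RGB2HSV)
m=((hsv[...,1]<60)&(hsv[...,2]>110)).astype(np.uint8)
for (u,v) in((381,208),(369,268),(436,245)):
    w=np.zeros_like(m); w[v-20:v+20,u-20:u+20]=m[v-20:v+20,u-20:u+20]
    cs,hh=cv2.findContours(w,cv2.RETR_CCOMP,cv2.CHAIN_APPROX_NONE)
    for c,h in zip(cs,hh[0]):
        if cv2.contourArea(c)>15:
            (x,y),ax,_=cv2.fitEllipse(c); p=onz(t,x,y,.03); print(h[3],(round(x,1),round(y,1)),np.round(ax,1),p.round(4),"diam mm",np.round(np.array(ax)*np.linalg.norm(p-t["T"][:3,3])/593*1000,1))
E
```

```text
-1 (381.0, 208.3) [22.4 23.5] [ 0.5774 -0.127   0.03  ] diam mm [51.5 53.9]
0 (380.8, 208.4) [ 9.6 12.1] [ 0.5772 -0.1267  0.03  ] diam mm [22.1 27.9]
-1 (369.2, 268.7) [23.  23.1] [ 0.4389 -0.0981  0.03  ] diam mm [52.  52.2]
0 (369.1, 268.7) [5.5 6.1] [ 0.4389 -0.098   0.03  ] diam mm [12.5 13.8]
-1 (383.4, 256.8) [ 2.8 12.7] [ 0.466  -0.1305  0.03  ] diam mm [ 6.3 28.7]
-1 (435.6, 245.1) [22.8 23.5] [ 0.4924 -0.2483  0.03  ] diam mm [52.4 54.2]
0 (435.8, 245.1) [15.9 18.3] [ 0.4924 -0.2487  0.03  ] diam mm [36.5 42.2]
```

View pics/z.png

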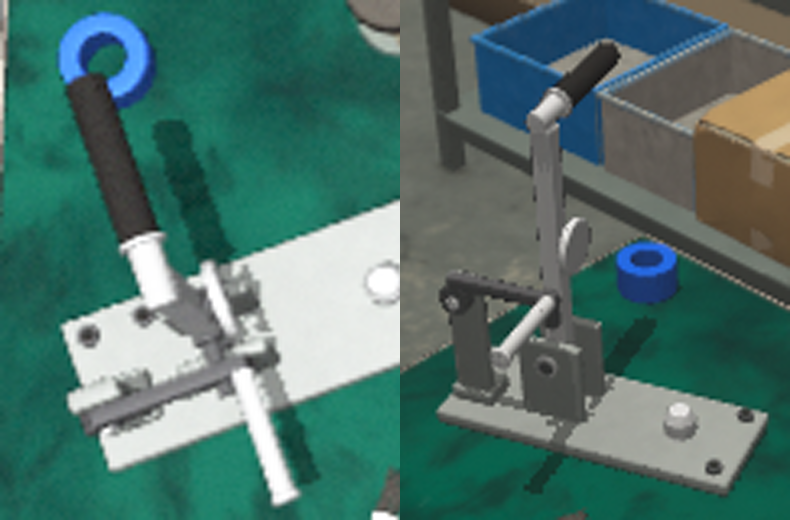

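The matching collar is (381,208), world (0.577,-0.127), with a bore of about 27 mm. In the zoomed view the handle's black sleeve is on the press −y side, and the white catch bar on +y is hooked. Next I'll measure the press pose.

```bash
python3 - <<'E'
from h import *
t=cams.read_camera("top"); s=cams.read_camera("scene")
hsv=cv2.cvtColor(t["image"],cv2.COLOR_RGB2HSV); 
m=((hsv[...,1]<60)&(hsv[...,2]>150)).astype(np.uint8); w=np.zeros_like(m); w[215:305,190:315]=m[215:305,190:315]
cs,_=cv2.findContours(w,cv2.RETR_EXTERNAL,cv2.CHAIN_APPROX_NONE); c=max(cs,key=cv2.contourArea)[:,0]
P=np.array([onz(t,u,v,.012)[:2] for u,v in c])
for yaw0 in [np.arctan2(.95,-.3)]:
    yaw=yaw0
    for it in range(4):
        ex=np.array([np.cos(yaw),np.sin(yaw)]); ey=np.array([-ex[1],ex[0]])
        X=P@ex; Y=P@ey
        lo=Y.min(); 
        sel=(Y<np.percentile(Y,1)+.006)&(X>X.min()+.015)&(X<X.min()+.1) if it else (Y<np.percentile(Y,1)+.02)&(X>X.min()+.015)&(X<X.min()+.1)
        k=np.polyfit(X[sel],Y[sel],1); yaw+=np.arctan(k[0])
    print("yaw",yaw,"-y edge n",sel.sum())
ex=np.array([np.cos(yaw),np.sin(yaw)]); ey=np.array([-ex[1],ex[0]]);X=P@ex; Y=P@ey
em=np.median(Y[(Y<Y.min()+.008)&(X>X.min()+.015)&(X<X.min()+.1)])
ym=Y<em+.08
fr=np.median(X[(X<X.min()+.006)&(Y>em+.015)&(Y<em+.075)])
far=(X>X.min()+.015)&(X<X.min()+.08)&(Y>em+.06); k=np.polyfit(X[far],Y[far],1); print("+y edge width",np.median(Y[far])-em,"slope",k[0])
print("spigot from plate",(fr+.055)*ex+(em+.045)*ey)
# spigot brightest
for cc,box,n in((t,(240,262,266,288),"top"),(s,(262,282,282,300),"scene")):
    g=cv2.cvtColor(cc["image"],cv2.COLOR_RGB2GRAY); a,b,c0,d=box; q=g[a:b,c0:d]
    print(n); print(q[::1,::1])
E
```

```text
yaw 1.9306506064775106 -y edge n 35
+y edge width 0.08692485241650438 slope -0.006252857197285724
spigot from plate [0.47986171 0.11321558]
top
[[233 232 233 234 236 237 235 236 235 235 234 237 235 234 233 234 235 234
  236 237 238 235]
 [233 233 234 236 238 236 236 236 236 235 236 237 238 235 233 235 234 235
  235 236 236 235]
 [233 233 234 235 235 237 237 235 235 235 236 236 236 235 234 233 235 234
  234 236 236 236]
 [234 234 235 234 233 235 234 235 235 235 236 235 236 236 234 232 234 231
  235 236 236 237]
 [234 235 234 235 234 235 234 234 235 236 235 235 235 234 236 234 233 235
  236 237 237 236]
 [233 233 233 235 236 234 236 236 230 219 190 171 221 235 235 237 236 237
  236 236 237 236]
 [231 234 232 232 234 236 230 226 205 186 181 174 175 160 219 237 237 236
  237 237 237 237]
 [233 232 234 234 235 230 202 218 251 254 254 252 222 181 223 237 236 236
  237 237 237 235]
 [234 234 233 235 234 218 218 251 254 255 255 255 252 220 207 230 236 236
  235 236 236 236]
 [234 235 233 236 231 208 251 254 254 255 255 255 255 243 211 231 235 235
  236 236 236 237]
 [234 234 236 235 228 207 
[... 1897 characters left out ...]
150 154 169 170 169 169]
 [167 168 168 167 166 162 170 173 179 180 178 161 149 149 145 170 169 169]
 [168 167 168 167 148 164 171 172 175 174 163 159 149 138 147 170 169 168]
 [168 169 169 166 121 167 178 174 172 167 161 157 148 101 146 168 169 167]
 [167 168 168 166 113 113 122 150 156 160 137 114 107  93 109 169 169 167]
 [165 165 167 165 128 104 107 112 114 115 110 105  97 100 163 170 169 169]
 [164 164 165 163 141 101 103 106 108 108 108  97  96 103 169 169 170 169]
 [163 164 163 164 164 144 117 106 108 109 103  96 105 161 167 167 170 170]
 [165 165 164 165 167 166 163 148 148 128 127 161 160 166 167 167 168 169]
 [165 164 164 164 165 168 168 166 166 164 164 167 166 165 166 167 168 169]]
```

```bash
python3 - <<'E'
from h import *
t=cams.read_camera("top"); s=cams.read_camera("scene")
sp=[275.6,249.8]; print("spig",tri(t,sp,s,(290.8,270.6)),onz(t,*sp,.032),onz(s,290.8,270.6,.032))
hg=tri(t,(208,220.5),s,(262.2,168.4)); cb=tri(t,(245.5,289),s,(243.2,246.5)); print(hg,cb)
hgz=onz(t,208,220.5,.257); cbz=onz(t,245.5,289,.128); print(hgz,cbz)
h1=onz(t,201.3,201.3,.257);h2=onz(t,215,239.5,.257); b1=onz(t,240,273.75,.128);b2=onz(t,251.3,304,.128)
for a,b in((h1,h2),(b1,b2)):
    d=b-a; print("yaw",np.arctan2(d[1],d[0])-np.pi/2+2*np.pi,np.linalg.norm(d))
yaw=1.9307;S=np.array([.4800,.1130])
M=np.array([[np.cos(yaw),np.sin(yaw)],[-np.sin(yaw),np.cos(yaw)]])
for n,p in(("spig",onz(t,*sp,.032)),("handle",hgz),("bar",cbz),("h1",h1),("h2",h2),("b1",b1),("b2",b2)): print(n,(M@(p[:2]-S)).round(4))
q=R.from_rotvec(bot.read_state()["tcp_rot"]).as_matrix(); print(q.round(3))
E
```

```text
spig (array([0.4822043 , 0.11227098, 0.02998842]), np.float64(0.0003658364860451247)) [0.48177493 0.11223813 0.032     ] [0.48056527 0.11041376 0.032     ]
(array([0.50615351, 0.22184315, 0.25601484]), np.float64(0.0030526731223972452)) (array([0.38653676, 0.16559804, 0.12727015]), np.float64(0.0014335696879503525))
[0.50481433 0.22266156 0.257     ] [0.38592871 0.16596484 0.128     ]
yaw 1.9343562656139 0.07852107128943064
yaw 1.9465036936352504 0.06717933017910394
spig [-0.0013 -0.0014]
handle [ 0.0939 -0.0618]
bar [0.0827 0.0694]
h1 [ 0.0937 -0.1014]
h2 [ 0.0934 -0.0229]
b1 [0.0829 0.0355]
b2 [0.0818 0.1027]
[[-0.965  0.262 -0.   ]
 [ 0.262  0.965 -0.   ]
 [ 0.    -0.    -1.   ]]
```

play_rows --rows '[[[0, 0, -0.16], [0, 0, 0]], [[0, 0, -0.32], [0, 0, 0]], [[0, 0, -0.48], [0, 0, 0]], [[0, 0, -0.64], [0, 0, 0]], [[0, 0, -0.8], [0, 0, 0]], [[-0.1, -0.11, -0.8], [0, 0, 0]], [[-0.2, -0.22, -0.8], [0, 0, 0]], [[-0.3, -0.33, -0.8], [0, 0, 0]], [[-0.4, -0.43, -0.8], [0, 0, 0]], [[-0.5, -0.54, -0.8], [0, 0, 0]], [[-0.6, -0.65, -0.8], [0, 0, 0]], [[-0.7, -0.76, -0.8], [0, 0, 0]], [[-0.79, -0.86, -0.8], [0, 0, 0]], [[-0.79, -0.86, -0.8], [0, 0, 0]]]' --claw 1 --newtons 50

```text
time: 1.57
tool_pos: [0.3133, 0.3878, 0.3946]
tcp_rot: [0.422, 3.11, -0.001]
wrist_force: [-0.3, 0.1, 1.0]
width: 1.0
grip_force: 0.0
```

play_rows --rows '[[[-0.11, -0.12, 0], [0, 0, 0]], [[-0.22, -0.24, 0], [0, 0, 0]], [[-0.33, -0.36, 0], [0, 0, 0]], [[-0.44, -0.48, 0], [0, 0, 0]], [[-0.55, -0.6, 0], [0, 0, 0]], [[-0.66, -0.72, 0], [0, 0, 0]], [[-0.79, -0.86, 0], [0, 0, 0]]]'

```text
time: 2.15
tool_pos: [0.443, 0.1373, 0.394]
tcp_rot: [0.414, 3.113, 0.001]
wrist_force: [0.2, -0.0, -0.4]
width: 1.004
grip_force: 0.0
```

play_rows --rows '[[[-0.11, -0.12, 0], [0, 0, -0.05]], [[-0.22, -0.24, 0], [0, 0, -0.1]], [[-0.33, -0.36, 0], [0, 0, -0.15]], [[-0.44, -0.48, 0], [0, 0, -0.2]], [[-0.55, -0.6, 0], [0, 0, -0.25]], [[-0.66, -0.72, 0.1], [0, 0, -0.3]], [[-0.72, -0.79, 0.25], [0, 0, -0.34]], [[-0.78, -0.85, 0.4], [0, 0, -0.34]], [[-0.78, -0.85, 0.55], [0, 0, -0.34]], [[-0.78, -0.85, 0.7], [0, 0, -0.34]], [[-0.78, -0.85, 0.8], [0, 0, -0.34]], [[-0.78, -0.85, 0.8], [0, 0, -0.34]], [[-0.78, -0.85, 0.8], [0, 0, -0.34]]]'

```text
time: 3.23
tool_pos: [0.5741, -0.117, 0.192]
tcp_rot: [0.004, -3.138, -0.002]
wrist_force: [-0.2, -0.0, 0.5]
width: 1.0
grip_force: 0.0
```

```bash
cat >> h.py <<'E'
YAW=1.931; S=np.array([.4815,.1123]); EX=np.array([np.cos(YAW),np.sin(YAW)]); EY=np.array([-EX[1],EX[0]])
def pw(x,y,z): return np.array([*(S+x*EX+y*EY),z])
def to(p,yaw):
    st=bot.read_state(); A=R.from_rotvec(st["tcp_rot"]); y=np.array([np.cos(yaw),np.sin(yaw),0]); z=np.array([0,0,-1.])
    B=R.from_matrix(np.c_[np.cross(y,z),y,z]); d=A.inv().apply(np.array(p)-st["tool_pos"])
    print("t",round(st["time"],2),"tcp",st["tool_pos"].round(4),"F",st["wrist_force"].round(1),"w",round(st["width"],3),"q6",st["q"][5].round(2))
    print("  shift",(d/.25).round(3),"turn",np.round((A.inv()*B).as_rotvec()/(np.pi/4),3))
E
python3 -c "
from h import *
to([.577,-.127,.002],np.pi/2)"
```

```text
t 3.23 tcp [ 0.5741 -0.117   0.192 ] F [-0.2 -0.   0.5] w 1.0 q6 -1.82
  shift [-0.015 -0.041  0.76 ] turn [ 0.002 -0.005  0.003]
```

play_rows --rows '[[[-0.015, -0.04, 0.15], [0, 0, 0]], [[-0.015, -0.04, 0.3], [0, 0, 0]], [[-0.015, -0.04, 0.45], [0, 0, 0]], [[-0.015, -0.04, 0.55], [0, 0, 0]], [[-0.015, -0.04, 0.65], [0, 0, 0]], [[-0.015, -0.04, 0.7], [0, 0, 0]], [[-0.015, -0.04, 0.75], [0, 0, 0]], [[-0.015, -0.04, 0.76], [0, 0, 0]], [[-0.015, -0.04, 0.76], [0, 0, 0]]]'

```text
time: 3.98
tool_pos: [0.5801, -0.1278, 0.0047]
tcp_rot: [-0.004, 3.14, -0.001]
wrist_force: [-1.3, -0.2, -1.1]
width: 0.999
grip_force: 0.0
```

play_rows --rows '[[[0, 0, 0], [0, 0, 0]], [[0, 0, 0], [0, 0, 0]], [[0, 0, 0], [0, 0, 0]], [[0, 0, 0], [0, 0, 0]], [[0, 0, 0], [0, 0, 0]], [[0, 0, 0], [0, 0, 0]], [[0, 0, 0], [0, 0, 0]], [[0, 0, 0], [0, 0, 0]]]' --claw -1 --newtons 50

```text
time: 4.65
tool_pos: [0.5788, -0.1276, 0.0036]
tcp_rot: [0.003, -3.142, -0.0]
wrist_force: [-0.2, -0.5, 0.0]
width: 0.001
grip_force: 0.0
```

play_rows --rows '[[[0, 0, -0.04], [0, 0, 0]], [[0, 0, -0.1], [0, 0, 0]], [[0, 0, -0.2], [0, 0, 0]], [[0, 0, -0.3], [0, 0, 0]], [[0, 0, -0.4], [0, 0, 0]], [[0, 0, -0.4], [0, 0, 0]]]'

```text
time: 5.15
tool_pos: [0.5834, -0.1288, 0.1107]
tcp_rot: [-0.004, 3.131, -0.004]
wrist_force: [0.7, -1.1, 0.4]
width: 0.004
grip_force: 0.0
```

```bash
python3 -c "
from h import *
to(pw(0,0,.080),YAW-np.pi/2)
for n in('top','scene'):
    c=cams.read_camera(n); u,v=np.int32(proj(c,[.577,-.127,.1])); im=c['image'][max(0,v-80):v+80,max(0,u-100):u+100]; cv2.imwrite('pics/g_%s.png'%n,cv2.resize(im,(400,320))[:,:,::-1])
cv2.imwrite('pics/g.png',np.hstack([cv2.imread('pics/g_top.png'),cv2.imread('pics/g_scene.png')]))"
```

```text
t 5.15 tcp [ 0.5834 -0.1288  0.1107] F [ 0.7 -1.1  0.4] w 0.004 q6 -1.83
  shift [0.407 0.966 0.116] turn [0.005 0.014 1.544]
```

View pics/g.png

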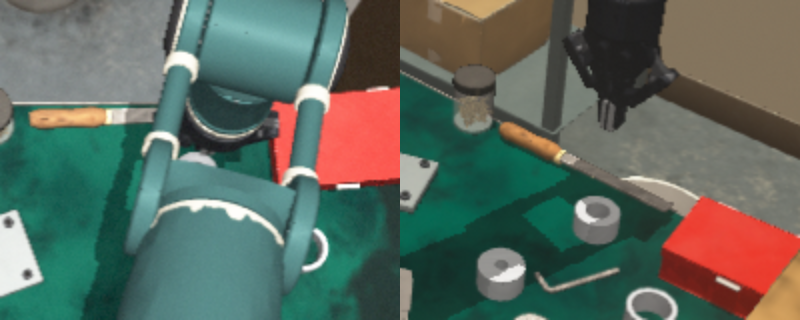

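The grip missed: the fingers shut empty and the collar is still in place at zoomed scene (597,218). I'll check the collar and the fingertip against both cameras.

```bash
python3 - <<'E'
from h import *
s=cams.read_camera("scene"); t=cams.read_camera("top"); st=bot.read_state(); print(st["tool_pos"],st["time"],R.from_rotvec(st["tcp_rot"]).as_matrix().round(3).tolist(),st["q"].round(3))
print("collar top proj",proj(s,[.577,-.127,.03]),"tcp proj",proj(s,st["tool_pos"]), "top tcp",proj(t,st["tool_pos"]))
u,v=np.int32(proj(s,[.577,-.127,.03])); hsv=cv2.cvtColor(s["image"],cv2.COLOR_RGB2HSV)
m=((hsv[...,1]<70)).astype(np.uint8); w=np.zeros_like(m); w[v-18:v+30,u-22:u+22]=m[v-18:v+30,u-22:u+22]
cs,hh=cv2.findContours(w,cv2.RETR_CCOMP,cv2.CHAIN_APPROX_NONE)
for c in cs:
    if cv2.contourArea(c)>20: print(cv2.boundingRect(c),cv2.contourArea(c))
o=s["image"][v-75:v+25,u-60:u+60].copy(); o=cv2.resize(o,(720,600),interpolation=cv2.INTER_CUBIC)
for p in([.577,-.127,.03],st["tool_pos"]):
    a=(proj(s,p)-[u-60,v-75]+.5)*6; cv2.circle(o,tuple(np.int32(a)),4,(255,0,0),-1)
cv2.imwrite("pics/k.png",o[:,:,::-1])
E
```

```text
[ 0.5781256  -0.12744793  0.10302106] 5.35 [[-1.0, -0.002, -0.001], [-0.002, 1.0, 0.0], [0.001, 0.0, -1.0]] [-0.259  0.182  1.877 -0.     1.084 -1.832]
collar top proj [396.20687715 295.46065421] tcp proj [400.26468766 270.20330459] top tcp [384.49408721 200.7634537 ]
(386, 289, 23, 25) 446.5
(390, 277, 28, 14) 167.5
```

View pics/k.png

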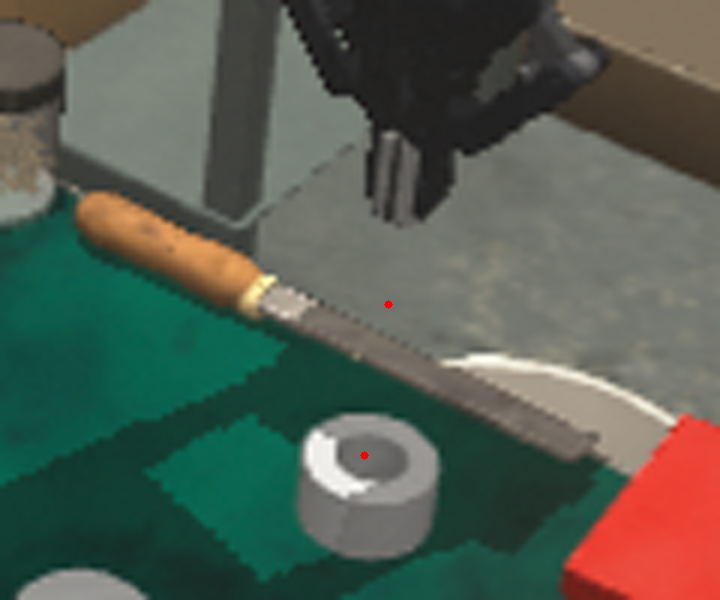

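In this view the projected collar centre lands in the bore at (364,455), so the collar position is right. The real fingertips at (398,220) sit well above the reported TCP at (388,305). I'll quantify the offset with the start picture as well.

```bash
python3 - <<'E'
from h import *
s=cams.read_camera("scene"); st=bot.read_state()
tip=np.array([400/6+336.2,224/6+220.]); u,v=np.int32(proj(s,[.577,-.127,.03])); tip=np.array([398/6-.5+u-60,222/6-.5+v-75])
print("tip",tip)
p=np.array(st["tool_pos"])
for d in np.eye(3): print(d,((proj(s,p+d*.01)-proj(s,p))).round(2))
for dz in(0,.02,.025,.03,.035): print(dz,proj(s,p+[0,0,dz]).round(1))
p0=np.array([.177,.651,.194]); im=cv2.imread("pics/scene0.png"); print("start",proj(s,p0),proj(s,p0+[0,0,.03]))
q=proj(s,p0); x0,y0=0,110
o=cv2.resize(im[110:220,0:110],(600,600),interpolation=cv2.INTER_CUBIC); k=600/110
for z in(0,.03): cv2.circle(o,tuple(np.int32((proj(s,p0+[0,0,z])-[x0,y0]+.5)*k)),4,(0,0,255),-1)
cv2.imwrite("pics/st.png",o)
E
```

```text
tip [401.83333333 256.5       ]
[1. 0. 0.] [ 2.5  -2.14]
[0. 1. 0.] [-3.84 -1.92]
[0. 0. 1.] [ 0.52 -3.59]
0 [400.1 270.5]
0.02 [401.1 263.3]
0.025 [401.4 261.5]
0.03 [401.6 259.6]
0.035 [401.9 257.8]
start [ 42.24629477 182.90768758] [ 38.48740227 171.87362386]
```

View pics/st.png

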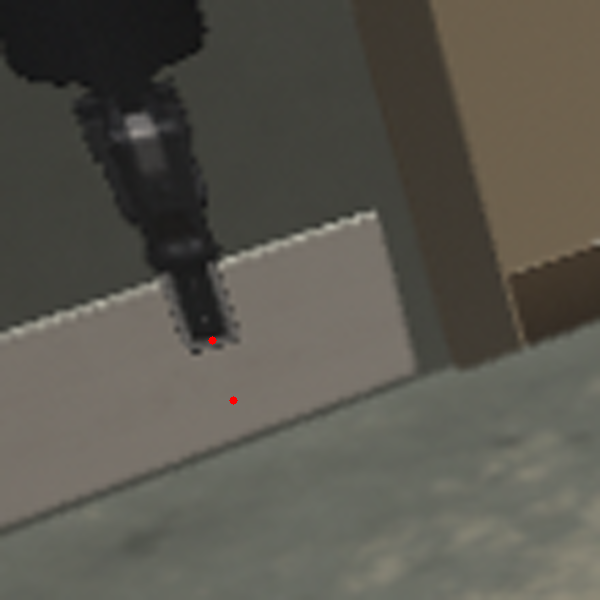

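play_rows --rows '[[[0.05, 0.13, 0.05], [0, 0, 0]], [[0.1, 0.26, 0.1], [0, 0, 0]], [[0.15, 0.39, 0.16], [0, 0, 0]], [[0.15, 0.39, 0.2], [0, 0, 0]], [[0.15, 0.39, 0.23], [0, 0, 0]], [[0.15, 0.39, 0.23], [0, 0, 0]], [[0.15, 0.39, 0.23], [0, 0, 0]]]'

```text
time: 5.98
tool_pos: [0.5409, -0.0309, 0.0453]
tcp_rot: [0.003, -3.14, 0.0]
wrist_force: [0.1, -0.2, 0.2]
width: -0.001
grip_force: 0.0
```

```bash
python3 - <<'E'
from h import *
s=cams.read_camera("scene"); t=cams.read_camera("top"); st=bot.read_state(); print(st["tool_pos"],st["wrist_force"])
u,v=np.int32(proj(s,st["tool_pos"])); print(u,v)
o=cv2.resize(s["image"][v-60:v+40,u-35:u+35],(420,600),interpolation=cv2.INTER_CUBIC)
o2=cv2.resize(t["image"][150:290,300:390],(380,600),interpolation=cv2.INTER_CUBIC)
cv2.circle(o,tuple(np.int32((proj(s,st["tool_pos"])-[u-35,v-60]+.5)*6)),4,(255,0,0),-1)
cv2.imwrite("pics/m.png",np.hstack([o,o2])[:,:,::-1])
E
```

```text
[ 0.54219412 -0.03125079  0.04657697] [-0.4679313   0.63511225 -0.98566416]
353 279
```

View pics/m.png

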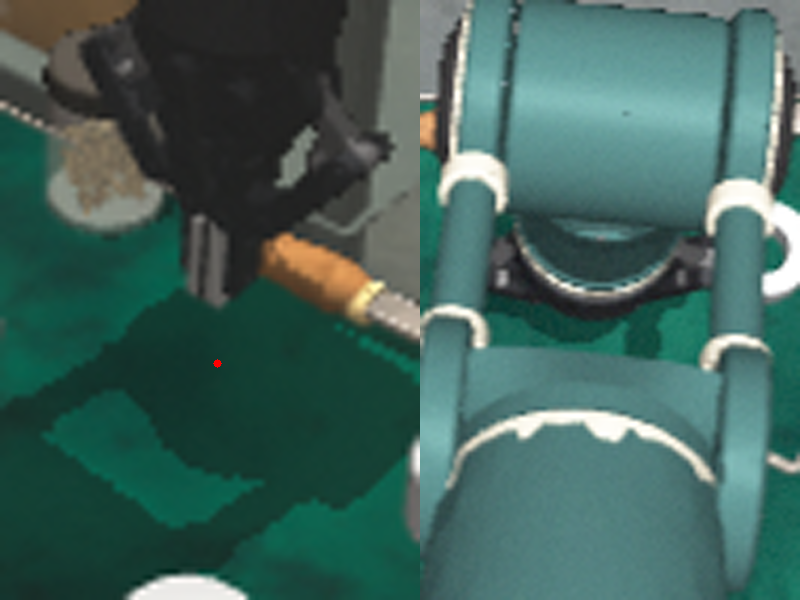

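The left panel shows the fingertips at (212,300) against the expected dot at (217,363), again about 28 mm too high. I'll touch the bench gently to get the true height.

play_rows --rows '[[[0, 0, 0.03], [0, 0, 0]], [[0, 0, 0.06], [0, 0, 0]], [[0, 0, 0.09], [0, 0, 0]], [[0, 0, 0.1], [0, 0, 0]], [[0, 0, 0.1], [0, 0, 0]]]'

```text
time: 6.5
tool_pos: [0.5399, -0.0303, 0.0196]
tcp_rot: [0.003, -3.139, -0.0]
wrist_force: [0.5, 0.2, -0.0]
width: 0.002
grip_force: 0.0
```

play_rows --rows '[[[0, 0, 0.016], [0, 0, 0]], [[0, 0, 0.032], [0, 0, 0]], [[0, 0, 0.04], [0, 0, 0]], [[0, 0, 0.04], [0, 0, 0]]]'

```text
time: 6.83
tool_pos: [0.5407, -0.0302, 0.0105]
tcp_rot: [0.004, -3.141, -0.0]
wrist_force: [-0.5, -0.3, 1.0]
width: -0.001
grip_force: 0.0
```

play_rows --rows '[[[0, 0, 0.01], [0, 0, 0]], [[0, 0, 0.02], [0, 0, 0]], [[0, 0, 0.03], [0, 0, 0]], [[0, 0, 0.03], [0, 0, 0]]]'

```text
time: 7.17
tool_pos: [0.5407, -0.0302, 0.003]
tcp_rot: [0.004, -3.141, -0.0]
wrist_force: [-0.4, 0.2, -0.5]
width: -0.001
grip_force: 0.0
```

```bash
python3 - <<'E'
from h import *
s=cams.read_camera("scene"); st=bot.read_state(); print(st["tool_pos"],st["wrist_force"])
u,v=np.int32(proj(s,st["tool_pos"]))
g=s["image"][v-40:v+20,u-25:u+25]; o=cv2.resize(g,(500,600),interpolation=cv2.INTER_CUBIC); print(u,v)
cv2.imwrite("pics/m2.png",o[:,:,::-1])
E
```

```text
[ 0.54079364 -0.03018073  0.00321446] [ 0.11056011 -0.01741172  0.78942109]
352 293
```

play_rows --rows '[[[0, 0, 0.012], [0, 0, 0]], [[0, 0, 0.024], [0, 0, 0]], [[0, 0, 0.036], [0, 0, 0]], [[0, 0, 0.036], [0, 0, 0]]]'

```text
time: 7.55
tool_pos: [0.5405, -0.0302, -0.0062]
tcp_rot: [0.003, -3.14, -0.0]
wrist_force: [1.2, 0.1, -0.7]
width: -0.003
grip_force: 0.0
```

play_rows --rows '[[[0, 0, 0.01], [0, 0, 0]], [[0, 0, 0.02], [0, 0, 0]], [[0, 0, 0.02], [0, 0, 0]]]'

```text
time: 7.8
tool_pos: [0.5407, -0.0302, -0.011]
tcp_rot: [0.004, -3.141, -0.0]
wrist_force: [-0.9, -0.2, 0.3]
width: -0.0
grip_force: 0.0
```

play_rows --rows '[[[0, 0, 0.01], [0, 0, 0]], [[0, 0, 0.02], [0, 0, 0]], [[0, 0, 0.02], [0, 0, 0]]]'

```text
time: 8.05
tool_pos: [0.5407, -0.0302, -0.016]
tcp_rot: [0.004, -3.141, -0.0]
wrist_force: [-0.4, -0.2, -0.2]
width: 0.0
grip_force: 0.0
```

play_rows --rows '[[[0, 0, 0.01], [0, 0, 0]], [[0, 0, 0.016], [0, 0, 0]], [[0, 0, 0.016], [0, 0, 0]]]'

```text
time: 8.3
tool_pos: [0.5408, -0.0302, -0.0198]
tcp_rot: [0.004, -3.141, -0.0]
wrist_force: [-0.8, 0.2, 0.7]
width: 0.002
grip_force: 0.0
```

play_rows --rows '[[[0, 0, 0.006], [0, 0, 0]], [[0, 0, 0.012], [0, 0, 0]], [[0, 0, 0.012], [0, 0, 0]]]'

```text
time: 8.55
tool_pos: [0.5409, -0.0302, -0.0227]
tcp_rot: [0.003, -3.141, -0.0]
wrist_force: [-0.5, -0.0, 0.2]
width: 0.003
grip_force: 0.0
```

```bash
python3 - <<'E'
from h import *
s=cams.read_camera("scene"); st=bot.read_state(); print(st["tool_pos"],st["wrist_force"])
b=cv2.imread("pics/scene0.png")[:,:,::-1].astype(int)
g=s["image"].astype(int); hsv=cv2.cvtColor(s["image"],cv2.COLOR_RGB2HSV)
for v in range(262,304,2): print(v,' '.join(f"{hsv[v,u,1]:3d}/{hsv[v,u,2]:3d}" for u in range(338,366,2)))
E
```

```text
[ 0.54096464 -0.0302295  -0.02260769] [-0.067235    0.1230989  -0.92444448]
262  13/ 40  41/ 44 130/ 57   8/ 34  15/ 34  14/ 37  15/ 35  15/ 35   7/ 35  15/ 35  15/ 34   0/ 34  15/ 34  15/ 35
264  14/ 37  18/ 42 215/ 90  21/ 36  15/ 34  15/ 35  22/ 35  15/ 34   8/ 34   8/ 34   7/ 35  15/ 34  15/ 35  15/ 35
266  13/ 38  14/ 36  58/ 48   7/ 35  12/ 41   7/ 36   7/ 36  15/ 34  15/ 35   8/ 33  15/ 35   8/ 34  15/ 35  15/ 35
268 125/ 57  14/ 36  13/ 40  15/ 35  15/ 34  15/ 35  14/ 36  15/ 34  15/ 35  15/ 35  15/ 35   8/ 33  28/ 36 177/ 65
270 222/ 85  15/ 34  14/ 36  14/ 37  15/ 34  14/ 37   7/ 36  15/ 34  15/ 35  15/ 35  12/ 43   8/ 34  85/ 45 236/105
272 224/ 90 130/ 49  22/ 35  15/ 34  15/ 35  15/ 35  21/ 37  22/ 35  21/ 36  15/ 35   8/ 33   8/ 34 157/ 57 183/ 64
274 178/ 56 171/ 58 181/ 55 170/ 54  15/ 35  15/ 35  14/ 37  15/ 35  15/ 35  15/ 35  12/ 42  18/ 42  29/ 44  27/ 38
276 173/ 53 177/ 52 175/ 54 173/ 53  15/ 35  14/ 37  21/ 37  15/ 35  15/ 34   8/ 34  12/ 42   6/ 41  14/ 36  14/ 36
278 158/ 50 167/ 49 170/ 51 170/ 51 127/ 46   3/ 75   5/ 54  14/ 36  15/ 35   7/ 35  22/ 35   8/
[... 711 characters left out ...]
/ 60
292 183/ 71 198/ 76 167/ 52 170/ 54 178/ 56 173/ 56 134/ 59   8/ 95 159/ 56 187/ 56 167/ 58 176/ 58 173/ 59 176/ 61
294 208/ 81 222/ 85 173/ 56 173/ 56 179/ 57 176/ 55 174/ 57 174/ 57 176/ 58 171/ 58 178/ 56 179/ 57 177/ 59 174/ 60
296 221/ 89 226/ 88 220/ 88 173/ 56 178/ 56 182/ 56 173/ 56 171/ 58 177/ 59 173/ 59 167/ 58 174/ 57 171/ 58 173/ 62
298 180/ 58 190/ 63 219/ 86 216/ 86 212/ 84 178/ 56 171/ 58 176/ 58 174/ 60 177/ 59 177/ 59 171/ 58 174/ 60 180/ 61
300 181/ 62 187/ 60 181/ 62 216/ 92 215/ 90 218/ 89 218/ 89 184/ 65 176/ 61 184/ 61 184/ 61 169/ 62 184/ 61 181/ 62
302 179/ 64 182/ 63 181/ 62 179/ 60 189/ 66 228/ 93 222/ 93 234/ 95 231/ 97 222/ 94 180/ 65 181/ 62 181/ 62 171/ 64
```

play_rows --rows '[[[0, 0, 0.006], [0, 0, 0]], [[0, 0, 0.012], [0, 0, 0]], [[0, 0, 0.012], [0, 0, 0]]]'

```text
time: 8.85
tool_pos: [0.5409, -0.0302, -0.0257]
tcp_rot: [0.003, -3.141, -0.0]
wrist_force: [-0.3, -0.1, -0.2]
width: -0.002
grip_force: 0.0
```

play_rows --rows '[[[0, 0, 0.006], [0, 0, 0]], [[0, 0, 0.012], [0, 0, 0]], [[0, 0, 0.012], [0, 0, 0]]]'

```text
time: 9.1
tool_pos: [0.5409, -0.0302, -0.0288]
tcp_rot: [0.003, -3.141, -0.0]
wrist_force: [-0.1, 0.2, -0.3]
width: 0.001
grip_force: 0.0
```

```bash
python3 - <<'E'
from h import *
s=cams.read_camera("scene"); st=bot.read_state(); print(st["tool_pos"],st["wrist_force"])
hsv=cv2.cvtColor(s["image"],cv2.COLOR_RGB2HSV)
m=(hsv[...,1]<60)&(hsv[...,2]<110); 
for v in range(284,302): 
    x=np.where(m[v,340:366])[0]+340; print(v,(x.min(),x.max()) if len(x) else None, end=' ')
print(onz(s,350.5,291,0.003),onz(s,350.5,291,.01))
E
```

```text
[ 0.54091416 -0.03020647 -0.02867476] [ 0.39993938 -0.04104463  0.18679604]
284 (np.int64(347), np.int64(360)) 285 (np.int64(346), np.int64(358)) 286 (np.int64(346), np.int64(358)) 287 (np.int64(347), np.int64(358)) 288 (np.int64(347), np.int64(358)) 289 (np.int64(347), np.int64(358)) 290 (np.int64(347), np.int64(357)) 291 (np.int64(347), np.int64(356)) 292 (np.int64(348), np.int64(355)) 293 (np.int64(350), np.int64(353)) 294 (np.int64(351), np.int64(352)) 295 None 296 None 297 None 298 None 299 None 300 None 301 None [ 0.54508843 -0.02237767  0.003     ] [ 0.53853648 -0.02699272  0.01      ]
```

play_rows --rows '[[[0, 0, 0.006], [0, 0, 0]], [[0, 0, 0.012], [0, 0, 0]], [[0, 0, 0.012], [0, 0, 0]]]'

```text
time: 9.4
tool_pos: [0.5409, -0.0302, -0.0317]
tcp_rot: [0.004, -3.141, -0.0]
wrist_force: [-0.1, 0.5, -0.5]
width: -0.002
grip_force: 0.0
```

play_rows --rows '[[[0, 0, 0.006], [0, 0, 0]], [[0, 0, 0.01], [0, 0, 0]], [[0, 0, 0.01], [0, 0, 0]]]'

```text
time: 9.65
tool_pos: [0.5409, -0.0302, -0.0342]
tcp_rot: [0.003, -3.141, -0.0]
wrist_force: [-0.6, 1.2, -0.6]
width: 0.002
grip_force: 0.0
```

```bash
python3 - <<'E'
from h import *
s=cams.read_camera("scene"); st=bot.read_state(); print(st["tool_pos"],st["wrist_force"])
hsv=cv2.cvtColor(s["image"],cv2.COLOR_RGB2HSV)
m=(hsv[...,1]<60)&(hsv[...,2]<110); 
for v in range(284,302): 
    x=np.where(m[v,340:366])[0]+340; print(v,(x.min(),x.max()) if len(x) else None, end=' ')
print(onz(s,352.5,291,0.0),proj(s,st["tool_pos"]),proj(s,[.541,-.03,0]))
E
```

```text
[ 0.54097754 -0.03020186 -0.03411944] [ 0.50843839 -0.10128774  0.06847044]
284 (np.int64(347), np.int64(363)) 285 (np.int64(347), np.int64(362)) 286 (np.int64(346), np.int64(360)) 287 (np.int64(346), np.int64(358)) 288 (np.int64(346), np.int64(358)) 289 (np.int64(347), np.int64(358)) 290 (np.int64(347), np.int64(358)) 291 (np.int64(347), np.int64(357)) 292 (np.int64(347), np.int64(357)) 293 (np.int64(347), np.int64(355)) 294 (np.int64(348), np.int64(354)) 295 (np.int64(350), np.int64(353)) 296 None 297 None 298 None 299 None 300 None 301 None [ 5.51076589e-01 -2.39527046e-02 -1.11022302e-16] [351.19496136 304.96559608] [351.92039239 294.24719082]
```

play_rows --rows '[[[0, 0, 0.006], [0, 0, 0]], [[0, 0, 0.01], [0, 0, 0]], [[0, 0, 0.01], [0, 0, 0]]]'

```text
time: 9.95
tool_pos: [0.541, -0.0302, -0.0367]
tcp_rot: [0.003, -3.141, -0.0]
wrist_force: [-1.0, -0.3, 0.5]
width: 0.003
grip_force: 0.0
```

play_rows --rows '[[[0, 0, 0.006], [0, 0, 0]], [[0, 0, 0.01], [0, 0, 0]], [[0, 0, 0.01], [0, 0, 0]]]'

```text
time: 10.2
tool_pos: [0.5414, -0.0303, -0.0377]
tcp_rot: [0.004, -3.141, -0.0]
wrist_force: [-4.1, 0.6, 9.1]
width: 0.004
grip_force: 5.0
```

play_rows --rows '[[[0, 0, 0.006], [0, 0, 0]], [[0, 0, 0.01], [0, 0, 0]], [[0, 0, 0.01], [0, 0, 0]]]'

```text
time: 10.45
tool_pos: [0.5414, -0.0302, -0.0377]
tcp_rot: [0.004, -3.141, -0.0]
wrist_force: [-12.2, 0.8, 29.5]
width: 0.001
grip_force: 14.4
```

```bash
python3 - <<'E'
from h import *
s=cams.read_camera("scene"); st=bot.read_state(); print(st["tool_pos"],st["q"].round(4))
hsv=cv2.cvtColor(s["image"],cv2.COLOR_RGB2HSV)
m=(hsv[...,1]<60)&(hsv[...,2]<110); 
for v in range(284,302): 
    x=np.where(m[v,340:366])[0]+340; print(v,(x.min(),x.max()) if len(x) else None, end=' ')
print()
for dx in(-.011,0,.011):
  for dy in (-.012,0,.012): print((dx,dy),proj(s,[.541+dx,-.03+dy,0]).round(1))
u,v=352,285
cv2.imwrite("pics/m3.png",cv2.resize(s["image"][v-25:v+20,u-25:u+30],(660,540),interpolation=cv2.INTER_CUBIC)[:,:,::-1])
E
```

```text
[ 0.54138102 -0.03023906 -0.0377739 ] [-1.0170e-01  2.7380e-01  2.0719e+00 -1.0000e-04  7.9690e-01 -1.6748e+00]
284 (np.int64(347), np.int64(365)) 285 (np.int64(347), np.int64(364)) 286 (np.int64(347), np.int64(362)) 287 (np.int64(347), np.int64(360)) 288 (np.int64(346), np.int64(358)) 289 (np.int64(347), np.int64(358)) 290 (np.int64(347), np.int64(358)) 291 (np.int64(347), np.int64(358)) 292 (np.int64(347), np.int64(357)) 293 (np.int64(347), np.int64(357)) 294 (np.int64(347), np.int64(355)) 295 (np.int64(348), np.int64(354)) 296 (np.int64(350), np.int64(353)) 297 None 298 None 299 None 300 None 301 None 
(-0.011, -0.012) [353.1 298.9]
(-0.011, 0) [349.1 296.6]
(-0.011, 0.012) [345.  294.3]
(0, -0.012) [356.  296.5]
(0, 0) [351.9 294.2]
(0, 0.012) [347.9 292. ]
(0.011, -0.012) [358.8 294.2]
(0.011, 0) [354.8 291.9]
(0.011, 0.012) [350.8 289.7]
```

View pics/m3.png

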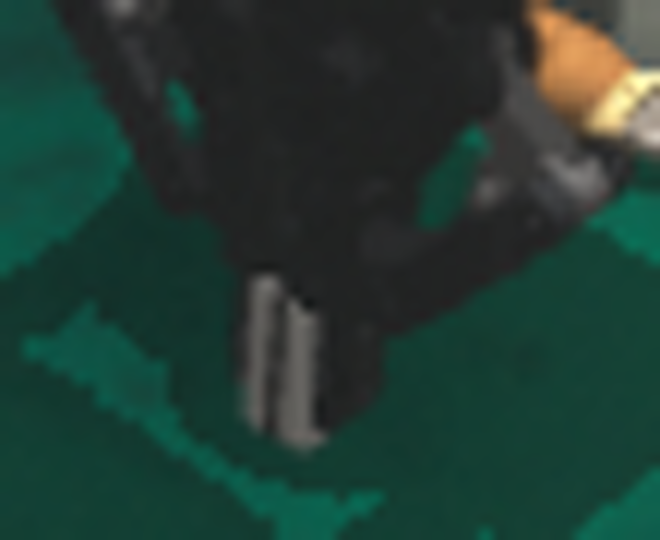

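play_rows --rows '[[[0, 0, -0.05], [0, 0, 0]], [[0, 0, -0.15], [0, 0, 0]], [[0, 0, -0.3], [0, 0, 0]], [[0, 0, -0.4], [0, 0, 0]], [[0, 0, -0.4], [0, 0, 0]]]' --claw 1

```text
time: 10.92
tool_pos: [0.5466, -0.0308, 0.0652]
tcp_rot: [-0.004, 3.13, -0.002]
wrist_force: [1.4, 0.1, 0.6]
width: 0.708
grip_force: 0.0
```

The fingertips in the image are at (280,440), resting on the bench while the reported z is −0.0377. So the reported z reads 37.5 mm low, and x and y are right within about 3 mm. I'll allow for that from here.

```bash
sed -i 's/^def to(p,yaw):/def to(p,yaw): # p z is true height; readings are 37.5 mm low\n    p=np.array(p)-[0,0,.0375]/' h.py; python3 -c "
from h import *
to([.575,-.127,.090],np.pi/2);to([.575,-.127,.002],np.pi/2)"
```

```text
t 10.92 tcp [ 0.5466 -0.0308  0.0652] F [1.4 0.1 0.6] w 0.708 q6 -1.67
  shift [-0.112 -0.385  0.053] turn [-0.002  0.015  0.003]
t 10.92 tcp [ 0.5466 -0.0308  0.0652] F [1.4 0.1 0.6] w 0.708 q6 -1.67
  shift [-0.108 -0.385  0.405] turn [-0.002  0.015  0.003]
```

play_rows --rows '[[[-0.05, -0.13, 0], [0, 0, 0]], [[-0.1, -0.26, 0], [0, 0, 0]], [[-0.136, -0.385, 0], [0, 0, 0]], [[-0.136, -0.385, 0], [0, 0, 0]], [[-0.136, -0.385, 0], [0, 0, 0]], [[-0.136, -0.385, 0], [0, 0, 0]]]'

```text
time: 11.42
tool_pos: [0.5745, -0.1261, 0.0577]
tcp_rot: [0.002, -3.14, -0.001]
wrist_force: [0.1, 0.3, -0.2]
width: 1.001
grip_force: 0.0
```

```bash
python3 -c "
from h import *
to([.575,-.127,.002],np.pi/2)"
```

```text
t 11.42 tcp [ 0.5745 -0.1261  0.0577] F [ 0.1  0.3 -0.2] w 1.001 q6 -1.83
  shift [-0.003 -0.004  0.373] turn [ 0.001 -0.002  0.002]
```

play_rows --rows '[[[0, 0, 0.1], [0, 0, 0]], [[0, 0, 0.2], [0, 0, 0]], [[0, 0, 0.27], [0, 0, 0]], [[0, 0, 0.32], [0, 0, 0]], [[0, 0, 0.36], [0, 0, 0]], [[0, 0, 0.37], [0, 0, 0]], [[0, 0, 0.37], [0, 0, 0]]]'

```text
time: 12.0
tool_pos: [0.5748, -0.1257, -0.0345]
tcp_rot: [0.005, -3.14, -0.001]
wrist_force: [0.0, 0.3, 0.2]
width: 0.999
grip_force: 0.0
```

play_rows --rows '[[[0, 0, 0], [0, 0, 0]], [[0, 0, 0], [0, 0, 0]], [[0, 0, 0], [0, 0, 0]], [[0, 0, 0], [0, 0, 0]], [[0, 0, 0], [0, 0, 0]], [[0, 0, 0], [0, 0, 0]], [[0, 0, 0], [0, 0, 0]]]' --claw -1 --newtons 50

```text
time: 12.58
tool_pos: [0.577, -0.1271, -0.0319]
tcp_rot: [-0.003, 3.138, -0.002]
wrist_force: [-1.1, -1.3, 5.3]
width: 0.595
grip_force: 51.7
```

play_rows --rows '[[[0, 0, 0], [0, 0, 0]], [[0, 0, 0], [0, 0, 0]], [[0, 0, -0.01], [0, 0, 0]], [[0, 0, -0.032], [0, 0, 0]], [[0, 0, -0.032], [0, 0, 0]]]' --claw 0.7

```text
time: 13.0
tool_pos: [0.5762, -0.1266, -0.0249]
tcp_rot: [-0.004, 3.14, -0.001]
wrist_force: [-0.1, -0.8, 0.4]
width: 0.849
grip_force: 0.0
```

play_rows --rows '[[[0, 0, 0], [0, 0, 0]], [[0, 0, 0], [0, 0, 0]], [[0, 0, 0], [0, 0, 0]], [[0, 0, 0], [0, 0, 0]], [[0, 0, 0], [0, 0, 0]], [[0, 0, 0], [0, 0, 0]]]' --claw -1 --newtons 50

```text
time: 13.5
tool_pos: [0.5757, -0.1266, -0.0251]
tcp_rot: [-0.004, 3.141, -0.001]
wrist_force: [-1.2, -0.4, 5.6]
width: 0.588
grip_force: 51.1
```

play_rows --rows '[[[0, 0, -0.04], [0, 0, 0]], [[0, 0, -0.1], [0, 0, 0]], [[0, 0, -0.2], [0, 0, 0]], [[0, 0, -0.3], [0, 0, 0]], [[0, 0, -0.4], [0, 0, 0]], [[0, 0, -0.4], [0, 0, 0]], [[0, 0, -0.4], [0, 0, 0]], [[0, 0, -0.4], [0, 0, 0]]]'

```text
time: 14.17
tool_pos: [0.5744, -0.1261, 0.0731]
tcp_rot: [0.004, -3.14, -0.001]
wrist_force: [0.0, -0.8, -2.1]
width: 0.589
grip_force: 52.5
```

```bash
python3 -c "
from h import *
to(pw(0,0,.100),YAW-np.pi/2); to(pw(0,0,.018),YAW-np.pi/2); print(bot.read_state()['grip_force'])"
```

```text
t 14.17 tcp [ 0.5744 -0.1261  0.0731] F [ 0.  -0.8 -2.1] w 0.589 q6 -1.83
  shift [0.369 0.954 0.044] turn [-1.000e-03 -2.000e-03  1.544e+00]
t 14.17 tcp [ 0.5744 -0.1261  0.0731] F [ 0.  -0.8 -2.1] w 0.589 q6 -1.83
  shift [0.369 0.954 0.372] turn [-1.000e-03 -2.000e-03  1.544e+00]
52.50046603381634
```

play_rows --rows '[[[0.03, 0.08, 0], [0, 0, 0.13]], [[0.06, 0.16, 0], [0, 0, 0.26]], [[0.1, 0.25, 0], [0, 0, 0.39]], [[0.13, 0.33, 0], [0, 0, 0.52]], [[0.16, 0.41, 0], [0, 0, 0.65]], [[0.19, 0.5, 0], [0, 0, 0.78]], [[0.22, 0.58, 0], [0, 0, 0.9]], [[0.26, 0.66, 0], [0, 0, 1]], [[0.26, 0.66, 0], [0, 0, 1]], [[0.26, 0.66, 0], [0, 0, 1]]]'

```text
time: 15.0
tool_pos: [0.5076, 0.0392, 0.0718]
tcp_rot: [-1.193, -2.902, 0.003]
wrist_force: [0.0, -0.7, -2.7]
width: 0.591
grip_force: 52.6
```

```bash
python3 -c "
from h import *
to(pw(0,0,.100),YAW-np.pi/2)"
```

```text
t 15.0 tcp [0.5076 0.0392 0.0718] F [ 0.  -0.7 -2.7] w 0.591 q6 -0.76
  shift [0.28  0.135 0.038] turn [-0.005 -0.003  0.548]
```

play_rows --rows '[[[0.07, 0.03, 0.01], [0, 0, 0.13]], [[0.14, 0.06, 0.02], [0, 0, 0.26]], [[0.21, 0.1, 0.03], [0, 0, 0.39]], [[0.28, 0.135, 0.04], [0, 0, 0.52]], [[0.28, 0.135, 0.04], [0, 0, 0.55]], [[0.28, 0.135, 0.04], [0, 0, 0.55]], [[0.28, 0.135, 0.04], [0, 0, 0.55]], [[0.28, 0.135, 0.04], [0, 0, 0.55]]]'

```text
time: 15.67
tool_pos: [0.4846, 0.1107, 0.0638]
tcp_rot: [1.792, 2.58, -0.001]
wrist_force: [-0.2, -0.0, -3.2]
width: 0.591
grip_force: 52.6
```

```bash
python3 - <<'E'
from h import *
to(pw(0,0,.100),YAW-np.pi/2)
s=cams.read_camera("scene"); st=bot.read_state(); p=st["tool_pos"]; bz=p[2]+.0251
u,v=np.int32(proj(s,[p[0],p[1],bz])); print(u,v,bz)
o=s["image"][v-55:v+65,u-75:u+75]; o=cv2.resize(o,(750,600),interpolation=cv2.INTER_CUBIC)
for q,c in(([p[0],p[1],bz],(255,0,0)),([*S,.032],(0,0,255))): cv2.circle(o,tuple(np.int32((proj(s,q)-[u-75,v-55]+.5)*5)),3,c,-1)
cv2.imwrite("pics/sp.png",o[:,:,::-1])
E
```

```text
t 15.67 tcp [0.4846 0.1107 0.0638] F [-0.2 -0.  -3.2] w 0.591 q6 -0.18
  shift [ 0.01  -0.009  0.005] turn [-0.     0.001 -0.005]
291 250 0.08909948159062046
```

View pics/sp.png

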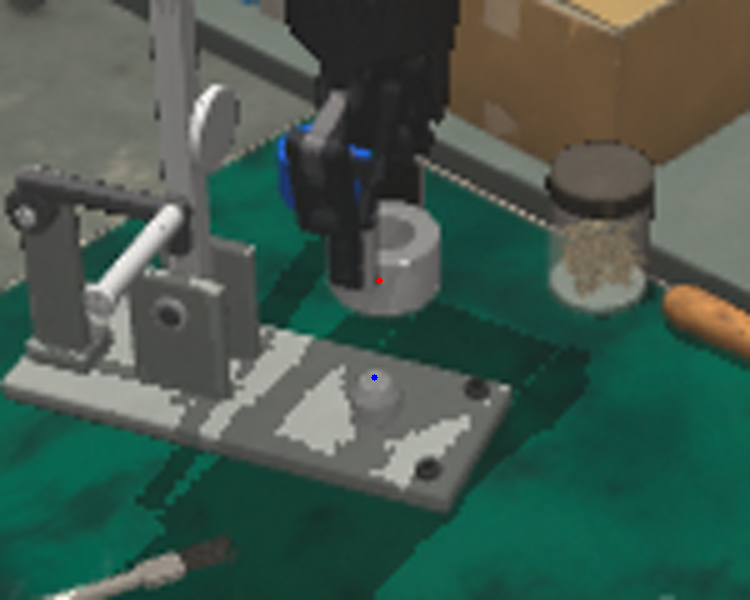

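The picture shows the collar hanging with its underside centre at about (386,283), some 3 mm press −x of the TCP dot at (379,281). The spigot dot at (374,377) sits on the spigot. I'll correct the shift and lower.

play_rows --rows '[[[0.021, -0.009, 0], [0, 0, 0]], [[0.021, -0.009, 0.05], [0, 0, 0]], [[0.021, -0.009, 0.1], [0, 0, 0]], [[0.021, -0.009, 0.15], [0, 0, 0]], [[0.021, -0.009, 0.2], [0, 0, 0]], [[0.021, -0.009, 0.2], [0, 0, 0]]]'

```text
time: 16.22
tool_pos: [0.4778, 0.1152, 0.0117]
tcp_rot: [-1.792, -2.576, 0.005]
wrist_force: [0.2, -0.5, -1.7]
width: 0.586
grip_force: 52.6
```

play_rows --rows '[[[0, 0, 0.01], [0, 0, 0]], [[0, 0, 0.02], [0, 0, 0]], [[0, 0, 0.03], [0, 0, 0]], [[0, 0, 0.04], [0, 0, 0]], [[0, 0, 0.05], [0, 0, 0]], [[0, 0, 0.05], [0, 0, 0]]]'

```text
time: 16.72
tool_pos: [0.48, 0.1159, 0.0013]
tcp_rot: [-1.793, -2.579, 0.0]
wrist_force: [0.7, 0.0, -2.3]
width: 0.585
grip_force: 52.6
```

play_rows --rows '[[[0, 0, 0.01], [0, 0, 0]], [[0, 0, 0.02], [0, 0, 0]], [[0, 0, 0.03], [0, 0, 0]], [[0, 0, 0.04], [0, 0, 0]], [[0, 0, 0.05], [0, 0, 0]], [[0, 0, 0.05], [0, 0, 0]]]'

```text
time: 17.22
tool_pos: [0.4797, 0.1158, -0.0116]
tcp_rot: [-1.793, -2.579, 0.001]
wrist_force: [0.4, -0.7, -1.3]
width: 0.587
grip_force: 52.6
```

play_rows --rows '[[[0, 0, 0.006], [0, 0, 0]], [[0, 0, 0.01], [0, 0, 0]], [[0, 0, 0.01], [0, 0, 0]]]'

```text
time: 17.47
tool_pos: [0.4804, 0.1159, -0.013]
tcp_rot: [-1.793, -2.579, 0.0]
wrist_force: [-1.4, -0.4, 1.9]
width: 0.589
grip_force: 53.0
```

play_rows --rows '[[[0, 0, 0], [0, 0, 0]], [[0, 0, 0], [0, 0, 0]], [[0, 0, 0], [0, 0, 0]], [[0, 0, -0.03], [0, 0, 0]], [[0, 0, -0.1], [0, 0, 0]], [[0, 0, -0.2], [0, 0, 0]], [[0, 0, -0.35], [0, 0, 0]], [[0, 0, -0.5], [0, 0, 0]], [[0, 0, -0.65], [0, 0, 0]], [[0, 0, -0.8], [0, 0, 0]], [[0, 0, -0.95], [0, 0, 0]], [[0, 0, -1], [0, 0, 0]], [[0, 0, -1], [0, 0, 0]]]' --claw 1

```text
time: 18.55
tool_pos: [0.4835, 0.1165, 0.2426]
tcp_rot: [1.789, 2.573, 0.012]
wrist_force: [1.1, 0.3, 0.8]
width: 1.0
grip_force: 0.0
```

```bash
python3 - <<'E'
from h import *
to(pw(.0827,.0694,.24),YAW);to(pw(.0827,.0694,.24),YAW-np.pi)
s=cams.read_camera("scene");t=cams.read_camera("top")
u,v=np.int32(proj(s,[*S,.042])); hsv=cv2.cvtColor(s["image"],cv2.COLOR_RGB2HSV)
print("expected top centre",proj(s,[*S,.042]),"bottom",proj(s,[*S,.012]))
o=cv2.resize(s["image"][v-60:v+40,u-70:u+50],(720,600),interpolation=cv2.INTER_CUBIC); cv2.circle(o,tuple(np.int32((proj(s,[*S,.042])-[u-70,v-60]+.5)*6)),3,(255,0,0),-1)
cv2.imwrite("pics/seat.png",o[:,:,::-1])
E
```

```text
t 18.55 tcp [0.4835 0.1165 0.2426] F [1.1 0.3 0.8] w 1.0 q6 -0.17
  shift [ 0.317 -0.294  0.157] turn [ 0.009  0.012 -2.006]
t 18.55 tcp [0.4835 0.1165 0.2426] F [1.1 0.3 0.8] w 1.0 q6 -0.17
  shift [ 0.317 -0.294  0.157] turn [ 0.012 -0.009  1.994]
expected top centre [290.42457851 266.81766292] bottom [290.64319113 276.52625326]
```

View pics/seat.png

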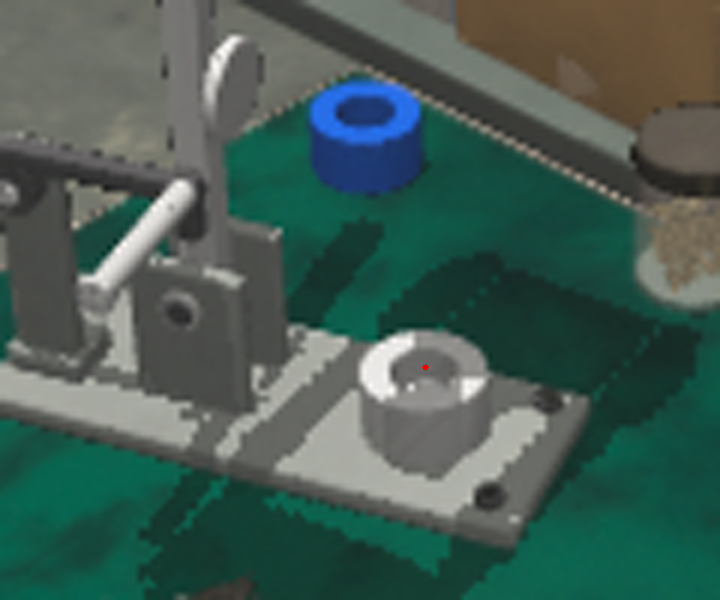

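The collar is seated flat over the spigot at (425,370), with the spigot visible in the bore. Next is the catch.

play_rows --rows '[[[0, -0.1, 0], [0, 0, 0.12]], [[0, -0.2, 0], [0, 0, 0.25]], [[0, -0.29, 0], [0, 0, 0.38]], [[0, -0.31, 0], [0, 0, 0.51]], [[0.03, -0.31, 0], [0, 0, 0.64]], [[0.06, -0.31, 0], [0, 0, 0.77]], [[0.1, -0.31, 0], [0, 0, 0.9]], [[0.13, -0.31, 0], [0, 0, 1]], [[0.16, -0.31, 0], [0, 0, 1]], [[0.16, -0.31, 0], [0, 0, 1]]]'

```text
time: 19.48
tool_pos: [0.392, 0.1269, 0.2343]
tcp_rot: [-2.64, -1.7, 0.006]
wrist_force: [0.3, -0.2, -0.0]
width: 0.999
grip_force: 0.0
```

```bash
python3 -c "
from h import *
to(pw(.083,.073,.24),YAW-np.pi)"
```

```text
t 19.48 tcp [0.392  0.1269 0.2343] F [ 0.3 -0.2 -0. ] w 0.999 q6 0.68
  shift [ 0.123 -0.091  0.127] turn [-0.003  0.005  0.998]
```

play_rows --rows '[[[0.02, -0.02, 0], [0, 0, 0.12]], [[0.04, -0.03, 0], [0, 0, 0.25]], [[0.06, -0.05, 0.02], [0, 0, 0.38]], [[0.08, -0.06, 0.04], [0, 0, 0.51]], [[0.1, -0.07, 0.06], [0, 0, 0.64]], [[0.12, -0.09, 0.08], [0, 0, 0.77]], [[0.123, -0.091, 0.1], [0, 0, 0.9]], [[0.123, -0.091, 0.127], [0, 0, 1]], [[0.123, -0.091, 0.127], [0, 0, 1]], [[0.123, -0.091, 0.127], [0, 0, 1]]]'

```text
time: 20.32
tool_pos: [0.385, 0.1633, 0.2036]
tcp_rot: [3.09, 0.561, -0.004]
wrist_force: [0.5, 0.6, 0.2]
width: 0.997
grip_force: 0.0
```

```bash
python3 -c "
from h import *
to(pw(.083,.073,.109),YAW-np.pi)"
```

```text
t 20.32 tcp [0.385  0.1633 0.2036] F [0.5 0.6 0.2] w 0.997 q6 1.55
  shift [-0.001 -0.005  0.528] turn [ 0.     0.003 -0.001]
```

play_rows --rows '[[[0, -0.005, 0.1], [0, 0, 0]], [[0, -0.005, 0.2], [0, 0, 0]], [[0, -0.005, 0.28], [0, 0, 0]], [[0, -0.005, 0.35], [0, 0, 0]], [[0, -0.005, 0.41], [0, 0, 0]], [[0, -0.005, 0.47], [0, 0, 0]], [[0, -0.005, 0.52], [0, 0, 0]], [[0, -0.005, 0.52], [0, 0, 0]]]'

```text
time: 20.98
tool_pos: [0.3832, 0.164, 0.0723]
tcp_rot: [3.09, 0.56, -0.008]
wrist_force: [-1.3, 0.9, -0.3]
width: 0.999
grip_force: 0.0
```

play_rows --rows '[[[0, 0, 0], [0, 0, 0]], [[0, 0, 0], [0, 0, 0]], [[0, 0, 0], [0, 0, 0]], [[0, 0, 0], [0, 0, 0]], [[0, 0, 0], [0, 0, 0]], [[0, 0, 0], [0, 0, 0]], [[0, 0, 0], [0, 0, 0]]]' --claw -1 --newtons 25

```text
time: 21.57
tool_pos: [0.3862, 0.1642, 0.0754]
tcp_rot: [3.09, 0.557, 0.002]
wrist_force: [1.7, -4.4, 2.6]
width: 0.126
grip_force: 24.8
```

```bash
python3 - <<'E'
from h import *
st=bot.read_state(); p=st["tool_pos"]; to(pw(.083,.073,.109),YAW-np.pi)
A=R.from_rotvec(st["tcp_rot"]); print(A.as_matrix().round(3).tolist(),st["wrist_force"])
a0=np.arctan2(.018,-.077)
for th in np.arange(.15,1.46,.15):
    d=.079*np.array([np.cos(a0-th)-np.cos(a0),np.sin(a0-th)-np.sin(a0)]); w=np.array([*(d[0]*EX),d[1]]); print(th.round(2),(A.inv().apply(w)/.25).round(3))
E
```

```text
t 21.57 tcp [0.3862 0.1642 0.0754] F [ 1.7 -4.4  2.6] w 0.126 q6 1.56
  shift [-0.008 -0.003  0.016] turn [ 0.003 -0.001 -0.004]
[[0.937, 0.349, 0.002], [0.349, -0.937, -0.002], [0.001, 0.002, -1.0]] [ 1.747967   -4.35313486  2.58424563]
0.15 [-0.    -0.014 -0.045]
0.3 [-0.    -0.035 -0.088]
0.45 [-0.    -0.062 -0.127]
0.6 [-0.    -0.094 -0.161]
0.75 [-0.    -0.131 -0.191]
0.9 [-0.    -0.172 -0.214]
1.05 [-0.001 -0.216 -0.231]
1.2 [-0.001 -0.263 -0.242]
1.35 [-0.001 -0.31  -0.245]
```

play_rows --rows '[[[0, -0.006, -0.022], [0, 0, 0]], [[0, -0.014, -0.045], [0, 0, 0]], [[0, -0.035, -0.088], [0, 0, 0]], [[0, -0.062, -0.127], [0, 0, 0]], [[0, -0.094, -0.161], [0, 0, 0]], [[0, -0.131, -0.191], [0, 0, 0]], [[0, -0.172, -0.214], [0, 0, 0]], [[0, -0.216, -0.231], [0, 0, 0]], [[0, -0.263, -0.242], [0, 0, 0]], [[0, -0.31, -0.245], [0, 0, 0]], [[0, -0.33, -0.245], [0, 0, 0]], [[0, -0.33, -0.245], [0, 0, 0]], [[0, -0.33, -0.245], [0, 0, 0]]]'

```text
time: 22.65
tool_pos: [0.357, 0.2432, 0.1368]
tcp_rot: [-3.09, -0.556, -0.002]
wrist_force: [-0.3, 0.6, 5.8]
width: 0.132
grip_force: 25.6
```

```bash
python3 - <<'E'
from h import *
st=bot.read_state(); p=st["tool_pos"]; print(p,st["wrist_force"],st["width"],"press x,y",(p[:2]-S)@EX,(p[:2]-S)@EY)
for n in("scene","top"):
    c=cams.read_camera(n); cv2.imwrite(f"pics/c_{n}.png",c["image"][:,:,::-1])
    for th in(0,1.4):
        a=np.arctan2(.018,-.077)-th; q=pw(.16+.079*np.cos(a),.069,.11+.079*np.sin(a)); e=[proj(c,q+np.array([*(EY*d),0])) for d in(-.033,.03)]; print(n,th,np.round(e,1).tolist(),[c["image"][int(v+.5),int(u+.5)].tolist() for u,v in e])
E
```

```text
[0.3570241  0.24317751 0.13678948] [-0.34768427  0.55192601  5.82607472] 0.1315536934715103 press x,y 0.16635183129941528 0.07035794097905121
scene 0 [[249.9, 238.1], [236.8, 253.6]] [[58, 58, 58], [49, 49, 48]]
scene 1.4 [[215.7, 208.3], [200.8, 222.6]] [[37, 38, 39], [150, 149, 146]]
top 0 [[240.3, 273.3], [250.5, 301.8]] [[87, 86, 87], [34, 101, 87]]
top 1.4 [[196.9, 284.7], [207.3, 314.9]] [[56, 85, 85], [88, 140, 138]]
```

play_rows --rows '[[[0, 0, 0], [0, 0, 0]], [[0, 0, 0], [0, 0, 0]], [[0, 0, 0], [0, 0, 0]], [[0, 0, 0], [0, 0, 0]], [[0, 0, -0.05], [0, 0, 0]], [[0, 0, -0.15], [0, 0, 0]], [[0, 0, -0.3], [0, 0, 0]], [[0, 0, -0.45], [0, 0, 0]], [[0, 0, -0.56], [0, 0, 0]], [[0, 0, -0.56], [0, 0, 0]], [[0, 0, -0.56], [0, 0, 0]]]' --claw 0.8

```text
time: 23.67
tool_pos: [0.3578, 0.243, 0.2782]
tcp_rot: [-3.091, -0.555, -0.006]
wrist_force: [0.3, 0.6, -0.8]
width: 0.9
grip_force: 0.0
```

```bash
python3 - <<'E'
from h import *
to(pw(.095,-.065,.30),YAW-np.pi)
s=cams.read_camera("scene"); im=s["image"]; b=cv2.imread("pics/scene0.png")[:,:,::-1]
d=(np.abs(im.astype(int)-b).max(2)>40).astype(np.uint8)
e=lambda th,dd:proj(s,pw(.16+.079*np.cos(np.arctan2(.018,-.077)-th),.069+dd,.11+.079*np.sin(np.arctan2(.018,-.077)-th)))
for th in(0,1.0,1.2,1.3,1.4,1.5,1.6,1.8): print(th,[im[int(v+.5),int(u+.5)].tolist() for u,v in (e(th,x) for x in(-.02,-.01,0,.01,.02,.03))],e(th,0).round())
hsv=cv2.cvtColor(im,cv2.COLOR_RGB2HSV)
E
```

```text
t 23.67 tcp [0.3578 0.243  0.2782] F [ 0.3  0.6 -0.8] w 0.9 q6 1.75
  shift [0.54  0.281 0.065] turn [-0.001 -0.005 -0.006]
0 [[60, 59, 58], [49, 49, 49], [21, 80, 67], [68, 85, 79], [23, 69, 60], [49, 49, 48]] [243. 246.]
1.0 [[111, 113, 105], [110, 113, 104], [109, 112, 104], [44, 44, 44], [49, 49, 49], [48, 48, 48]] [221. 220.]
1.2 [[110, 112, 102], [49, 48, 48], [48, 47, 47], [108, 113, 102], [110, 111, 102], [98, 101, 93]] [214. 217.]
1.3 [[54, 54, 53], [60, 61, 59], [106, 108, 101], [109, 111, 101], [95, 95, 89], [90, 93, 86]] [211. 216.]
1.4 [[124, 122, 120], [131, 129, 127], [135, 133, 131], [160, 159, 157], [154, 153, 150], [154, 154, 151]] [208. 216.]
1.5 [[139, 138, 135], [125, 123, 121], [209, 207, 205], [222, 221, 218], [227, 226, 223], [171, 169, 166]] [205. 215.]
1.6 [[106, 110, 101], [106, 110, 101], [108, 111, 102], [107, 109, 101], [107, 110, 101], [110, 113, 103]] [202. 215.]
1.8 [[99, 103, 95], [108, 112, 103], [109, 113, 104], [106, 109, 100], [113, 116, 106], [117, 119, 110]] [197. 216.]
```

The catch stays at about 1.45 rad after release. Next I'll move to the handle.

play_rows --rows '[[[0.1, 0.05, 0], [0, 0, 0]], [[0.22, 0.11, 0], [0, 0, 0]], [[0.34, 0.17, 0], [0, 0, 0]], [[0.45, 0.23, 0], [0, 0, 0]], [[0.54, 0.28, 0], [0, 0, 0]], [[0.54, 0.28, 0], [0, 0, 0]], [[0.54, 0.28, 0], [0, 0, 0]], [[0.54, 0.28, 0], [0, 0, 0]]]'

```text
time: 24.38
tool_pos: [0.5061, 0.2233, 0.2739]
tcp_rot: [3.092, 0.555, -0.007]
wrist_force: [-0.3, -0.5, -0.1]
width: 0.902
grip_force: 0.0
```

```bash
python3 -c "
from h import *
to(pw(.095,-.065,.238),YAW-np.pi)"
```

```text
t 24.38 tcp [0.5061 0.2233 0.2739] F [-0.3 -0.5 -0.1] w 0.902 q6 1.59
  shift [0.013 0.001 0.293] turn [-0.     0.006 -0.006]
```

play_rows --rows '[[[0.013, 0, 0.06], [0, 0, 0]], [[0.013, 0, 0.12], [0, 0, 0]], [[0.013, 0, 0.18], [0, 0, 0]], [[0.013, 0, 0.24], [0, 0, 0]], [[0.013, 0, 0.29], [0, 0, 0]], [[0.013, 0, 0.29], [0, 0, 0]]]'

```text
time: 24.88
tool_pos: [0.5073, 0.2243, 0.2]
tcp_rot: [3.091, 0.557, -0.01]
wrist_force: [-0.6, 0.4, -0.4]
width: 0.899
grip_force: 0.0
```

play_rows --rows '[[[0, 0, 0], [0, 0, 0]], [[0, 0, 0], [0, 0, 0]], [[0, 0, 0], [0, 0, 0]], [[0, 0, 0], [0, 0, 0]], [[0, 0, 0], [0, 0, 0]], [[0, 0, 0], [0, 0, 0]], [[0, 0, 0], [0, 0, 0]]]' --claw -1 --newtons 50

```text
time: 25.47
tool_pos: [0.5116, 0.2244, 0.2049]
tcp_rot: [3.091, 0.556, 0.003]
wrist_force: [0.7, -3.2, 4.3]
width: 0.216
grip_force: 48.8
```

```bash
python3 - <<'E'
from h import *
st=bot.read_state(); p=st["tool_pos"]; print(p,st["wrist_force"],st["width"],(p[:2]-S)@EX,(p[:2]-S)@EY)
A=R.from_rotvec(st["tcp_rot"])
for th in np.arange(.1,1.61,.1):
    d=.195*np.array([-np.sin(th),np.cos(th)-1]); w=np.array([*(d[0]*EX),d[1]]); print(th.round(2),(A.inv().apply(w)/.25).round(3))
E
```

```text
[0.51163837 0.22442031 0.20485777] [ 0.66695427 -3.22521734  4.27363445] 0.21647595755843815 0.0943022818554347 -0.06772271497305947
0.1 [0.    0.078 0.004]
0.2 [0.001 0.155 0.016]
0.3 [0.001 0.23  0.035]
0.4 [0.001 0.304 0.062]
0.5 [0.002 0.374 0.096]
0.6 [0.002 0.44  0.137]
0.7 [0.002 0.502 0.184]
0.8 [0.002 0.559 0.237]
0.9 [0.002 0.611 0.296]
1.0 [0.002 0.656 0.359]
1.1 [0.002 0.695 0.427]
1.2 [0.002 0.726 0.498]
1.3 [0.002 0.751 0.572]
1.4 [0.002 0.768 0.648]
1.5 [0.002 0.777 0.726]
1.6 [0.002 0.779 0.804]
```

play_rows --rows '[[[0, 0.04, 0.001], [0, 0, 0]], [[0, 0.078, 0.004], [0, 0, 0]], [[0, 0.155, 0.016], [0, 0, 0]], [[0, 0.23, 0.035], [0, 0, 0]], [[0, 0.304, 0.062], [0, 0, 0]], [[0, 0.374, 0.096], [0, 0, 0]], [[0, 0.44, 0.137], [0, 0, 0]], [[0, 0.502, 0.184], [0, 0, 0]], [[0, 0.559, 0.237], [0, 0, 0]], [[0, 0.611, 0.296], [0, 0, 0]], [[0, 0.656, 0.359], [0, 0, 0]], [[0, 0.695, 0.427], [0, 0, 0]], [[0, 0.726, 0.498], [0, 0, 0]], [[0, 0.751, 0.572], [0, 0, 0]], [[0, 0.768, 0.648], [0, 0, 0]], [[0, 0.768, 0.648], [0, 0, 0]], [[0, 0.768, 0.648], [0, 0, 0]]]'

```text
time: 26.88
tool_pos: [0.5795, 0.0438, 0.0417]
tcp_rot: [3.091, 0.555, 0.004]
wrist_force: [2.2, -4.3, 4.6]
width: 0.21
grip_force: 49.1
```

```bash
python3 - <<'E'
from h import *
st=bot.read_state(); p=st["tool_pos"]; print(p,st["wrist_force"],st["width"],(p[:2]-S)@EX,(p[:2]-S)@EY)
E
```

```text
[0.5794634  0.04375674 0.04165678] [ 2.21376146 -4.3409886   4.59084049] 0.21023962612993355 -0.09867315329108163 -0.06751751402864728
```

play_rows --rows '[[[0, 0.005, 0.03], [0, 0, 0]], [[0, 0.009, 0.06], [0, 0, 0]], [[0, 0.011, 0.09], [0, 0, 0]], [[0, 0.012, 0.12], [0, 0, 0]], [[0, 0.012, 0.12], [0, 0, 0]], [[0, 0.012, 0.12], [0, 0, 0]]]'

```text
time: 27.38
tool_pos: [0.5804, 0.0414, 0.0118]
tcp_rot: [3.091, 0.556, 0.005]
wrist_force: [3.1, -5.3, 3.5]
width: 0.208
grip_force: 49.1
```

play_rows --rows '[[[0, 0, 0.008], [0, 0, 0]], [[0, 0, 0.016], [0, 0, 0]], [[0, 0, 0.016], [0, 0, 0]], [[0, 0, 0.016], [0, 0, 0]]]'

```text
time: 27.72
tool_pos: [0.5805, 0.0414, 0.0096]
tcp_rot: [3.091, 0.556, 0.005]
wrist_force: [-0.5, -4.7, 12.2]
width: 0.212
grip_force: 50.0
```

play_rows --rows '[[[0, 0, 0.006], [0, 0, 0]], [[0, 0, 0.01], [0, 0, 0]], [[0, 0, 0.01], [0, 0, 0]], [[0, 0, 0.01], [0, 0, 0]], [[0, 0, 0.01], [0, 0, 0]]]'

```text
time: 28.13
tool_pos: [0.5806, 0.0414, 0.009]
tcp_rot: [3.09, 0.556, 0.005]
wrist_force: [-5.8, -6.1, 23.4]
width: 0.211
grip_force: 51.1
```

```bash
python3 - <<'E'
from h import *
st=bot.read_state(); print(st["tool_pos"],st["wrist_force"],st["width"],st["grip_force"])
s=cams.read_camera("scene"); im=s["image"]
e=lambda th,dd:proj(s,pw(.16+.079*np.cos(np.arctan2(.018,-.077)-th),.069+dd,.11+.079*np.sin(np.arctan2(.018,-.077)-th)))
for th in(1.3,1.4,1.5,1.6): print(th,[int(im[int(v+.5),int(u+.5)].mean()) for u,v in (e(th,x) for x in(-.01,0,.01,.02,.03))])
E
```

```text
[0.580606   0.04138819 0.00895516] [-5.81320407 -6.12288721 23.38042166] 0.21113688391433563 51.13064646720886
1.3 [62, 107, 108, 95, 91]
1.4 [201, 168, 161, 154, 155]
1.5 [207, 212, 222, 227, 171]
1.6 [107, 109, 107, 107, 110]
```

```bash
python3 -c "
from workcell import bot
print(bot.finish_job())"
```

```text
the job is handed in; nothing more can be done
None
```

The matching collar is seated on the spigot, the catch is flipped back to about 1.45 rad, and the lever is held down with about 23 N at the handle. I handed the job in at about 28 s; no result came back.

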